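# Roll the mill stone into its rack

### The job

Roll the runner stone of the grain mill (the one standing on its rim, with the steel hub) across the worktop on its rim into the mouth of the wooden rack, over the sill, and with the stone push the rack's sliding bookend fully home against its end; leave the stone standing upright in the rack up against the bookend. The stone must turn as it goes: do not lift it off the worktop or let it fall flat; be gentle against the rack, which would chip the stone, do not touch the rack with the robot, and leave the other things alone.

Things in the scene. Friction and masses are not known exactly. Their poses are not given: they have to be found in the camera images.
- stone: Grey stone wheel on its rim, 90 mm in diameter, 26 mm thick, 0.35 to 0.7 kg; y is the axle, origin midway along it, 45 mm above the worktop. Steel hub, 17 mm in diameter, stands 8 mm proud of each face with domed ends, 42 mm over both. At the start z is up and x points to the rack's mouth, up to 30 degrees off; x and z turn as it rolls.
- stone_hub (a point): Centre of the hub, the same point as the stone's origin: the place to pinch the stone, fingers closing along the axle on both domed hub ends. In a pinch of about 10 N it turns between the pads while it rolls, can be steered and passes on a push of 10 N or so; gripped hard (20 N and more) it may drag without turning.
- stone_mark (a point): Round dark dimple on the stone's faces, 35 mm from the hub's centre (on the stone's z axis); it is at the top at the start and comes to the bottom after half a turn (141 mm of rolling).
- rack: Wooden rack fixed to the worktop, no floor: two rails 14 mm high, 12 mm thick, 32 mm apart, along the rack's x from -30 to 120 mm, with a mouth that flares to about 45 mm at x = -72 mm. Origin on the worktop at the middle of the sill; x points along the lane from mouth to bookend, z up. The stone enters from -x.
- rack_sill (a point): Middle of the sill, a half-round steel bar 4 mm high across the lane at rack x = 0 (this point is at worktop height). The hub rises 4 mm over it and is down again 20 mm past it.
- bookend (a joint): Sliding bookend of the rack, a wooden plate 8 mm thick, 60 mm wide, top at 74 mm: travel along the rack's x in m. It starts at 0 to 0.012 and is fully home at a firm end stop at 0.030. It stays where it is left; about 4 N moves it. The stone touches it with its hub at rack x = 20 mm + travel.
- bookend_face (a point): Middle of the bookend's face towards the mouth, 45 mm above the worktop, at rack x = 65 mm + travel.
- bed_stone: Bystander: flat stone ring lying on the worktop behind the lane, 90 mm across, 22 mm high, without hub.
- mill: Bystander: small salt mill, 44 mm across, 90 mm high; origin under it.
- spice_jar: Bystander: spice jar, 46 mm across, 109 mm high; origin under it.
- tin: Bystander: food tin, 58 mm across, 72 mm high; origin under it.
- mandarin_a: Bystander: mandarin, 49 mm, to the right of the stone; origin under it.
- mandarin_b: Bystander: mandarin, 47 mm, beyond the rack's end; origin under it.
- tub: Bystander: round food tub, 72 mm across, 71 mm high; origin under it.
There are look-alikes about, which are no part of the job. Leave any orange or red look-alike of the stone alone. What is shaped like the rack but turquoise is not meant.

How it is judged:
By the outcome, as a careful person would: the job done as asked, in the order asked, and still so for the second after the job is handed in, with the robot touching nothing.
It also fails if it takes over 72 s, if anything falls off the work surface, if the arm or the gripper's body presses on something with over 40 N, if the wrist force passes 120 N, or if a joint passes its speed limit or range.

### The arm

A 6-joint arm with a two-finger parallel gripper is mounted at the origin on a cart in front of the work surface, level with it; the furniture and walls round the work are solid. World frame = base frame: x ahead of the robot, y to its left, z up, the work surface at z = 0. Lengths are in m, angles in rad, forces in N, time in s.
With the tool pointing down it reaches from about 0.275 to 0.825 m from the base axis. Payload 5.2 kg.
Tool frame: the origin (TCP) lies midway between the tips of the shut fingers; the grasp point (between the pads) lies pinch_z behind it (pinch_z is the distance from the TCP to the grasp point, in m); z points along the fingers, y is the line along which they close (so a half turn about z gives the same grasp; the last joint's range is limited). The gripper opens to 93 mm and grips with 3 to 60 N. Pads are 15 mm wide; open, the fingers measure 128 mm over their backs; the gripper's body (75 mm by 188 mm) begins 65 mm behind the grasp point.
Start: joints at [-1.342, 0.259, 1.535, -0, 1.348, -0.203], TCP at [0.23, -0.5, 0.219] pointing down, gripper open.
Joint ranges: [-3.14, 3.14], [-0.91, 2.08], [0.19, 2.58], [-1.22, 4.36], [0.22, 2.71], [-3.12, 3.12]. Speed limits (rad/s): [2.57, 2.57, 3.14, 3.14, 3.14, 3.14].

### API

Orientations are given as a unit quaternion [x, y, z, w].
In Python, from bench import get_state, capture, sign_off, spot_in, silhouettes, landmark_of, pinch_z gives the robot as it stands.
- The arm moves only by the shell command python3 -m creep 'ROWS' [FORCE]. ROWS is JSON, a list of rows, each a list of 3 entries, a list of its own where there are three numbers: the shift along the tool's x, y, z in m, then the turn about the tool's z in rad, then the opening in per cent of the stroke, from 0 (shut) to 100 (fully open). In form: [[[dx, dy, dz], roll, gripper], ...]. A call has 1 to 20 rows; each row shifts and turns the commanded pose from where the row before left it, along the tool's axes as they then stand; what a row does not reach is not made up. A row lasts 1/10 s, in which the tool goes at most 50 mm and 8.59 degrees, less where a joint would pass 70% of its speed; a pose out of reach is approached as far as the arm can. A call with a gripper value outside its range is refused whole. The fingers move at their own pace and stop on an object; FORCE is the grip in N (left out, the last holds). Time passes only in rows, so rows that do not move let the fingers close. It gives the time, the measured TCP pose, the force, the opening and the grip force at its end, in the units of the state.
- get_state(): the state, without advancing time (a new reading comes with each control period).
- capture(name): name is "scene" or "top"; returns a dict with "image" (480x640x3 uint8, blue, green, red), "range_z" (480x640 float32, m along the optical axis (not along the pixel's ray), 0 where there is no reading), "intrinsics" (3x3 intrinsics, pixels), "rvec" (rotation vector, rad) and "tvec" (3), from world to camera coordinates, as OpenCV has them. Camera axes: x right, y down, z forward; pixel columns grow to the right and rows downward; lengths in m; the calibration is good to about 2 mm. A picture is of the moment at which its call begins.
- sign_off(): hands the job in; it is judged then, once.
Trained networks look in the newest picture that a camera, given by its name, has taken for a name from the list of things; names that differ only in an ending like _2 or _b are one class to them, and where a whole thing is asked for, a point or a joint stands for the part that bears it (a point fixed in the world has none). Each returns a list of dicts, best first, with "p" (0 to 1); they miss things now and then, are a little off and sometimes report something else, mostly with a low value. They report only what shows in the picture. A call takes as long as a camera call. They do not tell look-alikes from the thing itself.
- spot_in(camera, query): "location" ([row, column] in pixels, amid what is visible of it).
- silhouettes(camera, query): "region" (480x640 bool, what is visible of it) and "location" ([row, column] in pixels, amid what is visible of it).
- landmark_of(camera, query): "location" ([row, column] in pixels: a listed point, or the origin of a listed thing).
The state is a dict: "clock": time; "joints": joint angles; "joint_velocities": joint speeds; "tau": joint torques, N m; "tcp_pos": TCP position; "eef_rot": TCP orientation; "ft_force": force on the tool from outside, world axes, zero at the start; "moment": the same for the moment, N m; "finger_gap": finger opening in m; "finger_force": force on a finger pad.
Only numpy, scipy, OpenCV 4.12 (cv2) and the standard library are available. Lean on these libraries where they do the work, as an engineer would, in place of code of your own. Each camera call takes 0.05 s, during which the arm holds its last target. There are 200 camera calls.

## Working session

There is one attempt and no reset: what is moved stays moved. The work goes in short steps, Python scripts to look and compute and a shell command to move; the robot and the scene stay as the last step left them, time stands still between calls to the robot, and variables do not carry over. Pictures are saved under pics/ and viewed, at most 10 in all, crops included, and the job is handed in when it is done.

```bash
mkdir -p pics; cat > h.py <<'E'
import numpy as np,cv2
from bench import *
def ray(c,rc):
    R=cv2.Rodrigues(np.array(c['rvec'],float))[0];K=np.array(c['intrinsics']);t=np.array(c['tvec'],float).ravel()
    d=R.T@np.linalg.inv(K)@np.array([rc[1],rc[0],1.]);return -R.T@t,d
def atz(c,rc,z):
    o,d=ray(c,rc);return o+d*(z-o[2])/d[2]
def atd(c,rc):
    o,d=ray(c,rc);r,k=int(round(rc[0])),int(round(rc[1]))
    p=c['range_z'][r-1:r+2,k-1:k+2];p=p[p>0];return o+d*np.median(p) if len(p) else None
def proj(c,P):
    return cv2.projectPoints(np.array(P,float).reshape(-1,3),np.array(c['rvec'],float),np.array(c['tvec'],float),np.array(c['intrinsics'],float),None)[0].reshape(-1,2)[:,::-1]
E
python3 - <<'E'
from h import *
np.set_printoptions(precision=4,suppress=True)
for n in ("scene","top"):
    c=capture(n);cv2.imwrite(f"pics/{n}0.png",c['image']);print(n,ray(c,(240,320)))
    for q,z in (("stone_hub",.045),("stone_mark",.08),("rack_sill",0),("rack",0),("bookend_face",.045)):
        for d in landmark_of(n,q)[:4]: print(q,round(d['p'],2),np.round(d['location']),atz(c,d['location'],z),atd(c,d['location']))
s=get_state();print(s,pinch_z)
E
```

```text
scene (array([0.0443, 1.1415, 0.6326]), array([ 0.4167, -0.7957, -0.4397]))
stone_hub 0.9 [229. 410.] [ 0.4002 -0.1176  0.045 ] [ 0.3881 -0.0747  0.065 ]
stone_hub 0.79 [217. 373.] [ 0.5322 -0.1505  0.045 ] [ 0.5274 -0.1377  0.0508]
stone_hub 0.58 [206. 415.] [ 0.4444 -0.301   0.045 ] [ 0.4363 -0.2719  0.0569]
stone_hub 0.15 [302. 242.] [0.6073 0.4384 0.045 ] [0.6344 0.4044 0.0166]
stone_mark 0.97 [221. 410.] [ 0.397  -0.1004  0.08  ] [ 0.3919 -0.0823  0.088 ]
stone_mark 0.8 [207. 377.] [ 0.5248 -0.1548  0.08  ] [ 0.5198 -0.1412  0.0858]
stone_mark 0.64 [194. 414.] [ 0.456  -0.3232  0.08  ] [ 0.4483 -0.2959  0.0903]
rack_sill 0.91 [391. 217.] [0.5136 0.6436 0.    ] [0.5003 0.6578 0.018 ]
rack_sill 0.88 [265. 328.] [ 0.5525  0.1248 -0.    ] [0.5518 0.1262 0.0008]
rack 0.79 [391. 215.] [0.5172 0.6464 0.    ] [0.5058 0.6582 0.0151]
rack 0.58 [267. 331.] [0.5398 0.1293 0.    ] [0.5287 0.152  0.0142]
bookend_face 0.74 [261. 310.] [0.5649 0.2023 0.045 ] [0.5583 0.2142 0.0525]
bookend_face 0.72 [390. 181.] [0.5351 0.7073 0.045 ] [0.5152 0.7249 0.0688]
top (array([0.3364, 0.1287, 1.5102]), a
[... 827 characters left out ...]
485 0.1299 0.045 ] [0.5546 0.1299 0.0031]
bookend_face 0.49 [251. 289.] [0.5568 0.2078 0.045 ] [0.556  0.2075 0.0503]
bookend_face 0.49 [260. 131.] [0.5412 0.7145 0.045 ] [0.5398 0.7105 0.0549]
{'clock': 0.6, 'joints': array([-1.3418,  0.2586,  1.535 , -0.    ,  1.348 , -0.2028]), 'joint_velocities': array([-0.0007, -0.0016, -0.    , -0.0006, -0.0023,  0.0009]), 'tau': array([ -0.0001, -43.6944, -28.4188,   0.072 ,   0.0314,  -0.    ]), 'tcp_pos': array([ 0.2302, -0.4995,  0.2187]), 'eef_rot': array([ 0.9768,  0.2142, -0.    ,  0.    ]), 'ft_force': array([ 0.7107, -0.0507, -0.1749]), 'moment': array([-0.0182, -0.06  , -0.0223]), 'finger_force': 0.0, 'finger_gap': 0.09318772740712843} 0.0188
```

View pics/scene0.png

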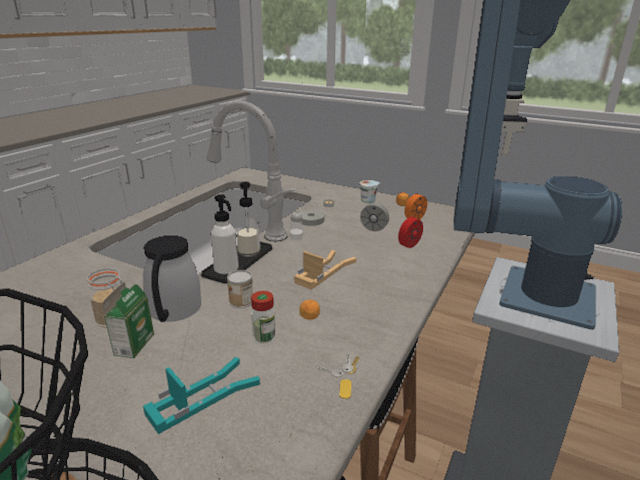

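View pics/top0.png

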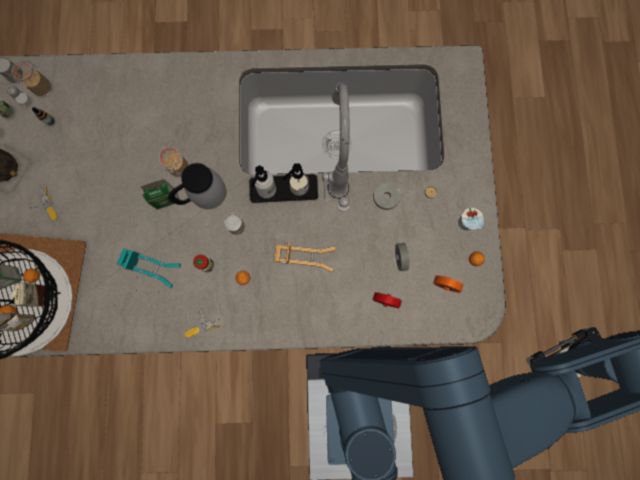

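Scene view: the grey stone with its steel hub stands at (217,374), and the natural-wood rack is at (268,325) with its mouth towards the stone. Possible mix-ups are the red wheel at (232,410), the orange wheel at (206,415), the flat bed stone at (218,313) and the turquoise rack at (391,200). In the top view the stone is at (257,402) and the rack at (256,305). I choose the grey stone and the wooden rack.

```bash
cat > m.py <<'E'
from h import *
np.set_printoptions(precision=4,suppress=True)
def cloud(c,m):
    r,k=np.nonzero(m&(c['range_z']>0));o,d=ray(c,(0,0))
    R=cv2.Rodrigues(np.array(c['rvec'],float))[0]
    D=(R.T@np.linalg.inv(c['intrinsics'])@np.vstack([k,r,np.ones(len(r))])).T
    return o+D*c['range_z'][r,k][:,None],np.stack([r,k],1)
def near(c,x0,x1,y0,y1,z0,z1):
    P,rc=cloud(c,np.ones((480,640),bool));s=((P>[x0,y0,z0])&(P<[x1,y1,z1])).all(1);return P[s],rc[s]
E
python3 - <<'E'
from m import *
for n in ("scene","top"):
    c=capture(n)
    P,rc=near(c,.46,.6,-.21,-.09,.012,.12)
    print(n,"stone",len(P),P.min(0),P.max(0),rc.min(0),rc.max(0))
    q=P[:,:2]-P[:,:2].mean(0);w,v=np.linalg.eigh(q.T@q);print(P.mean(0),v[:,1],np.sqrt(w/len(P)))
    if n=="scene":
        f=P
        for _ in range(5):
            m=f.mean(0);nn=np.linalg.svd(f-m)[2][2];f=P[abs((P-m)@nn)<.003]
        nn*=np.sign(nn[1]) ;print("face plane",m,nn,len(f), "bbox mid",(f.min(0)+f.max(0))/2,np.ptp(f,axis=0))
    P,rc=near(c,.48,.62,.03,.28,.006,.022)
    print("rails",len(P),P.min(0),P.max(0))
    if n=="top":
        for y in np.arange(.05,.25,.015):
            a=P[abs(P[:,1]-y)<.0075];
            if len(a): print(round(y,3),np.sort(a[:,0]))
    P,rc=near(c,.48,.62,.15,.28,.03,.09)
    print("bookend",len(P),P.mean(0),P.min(0),P.max(0))
    Q=P[P[:,2]>.066];q=Q[:,:2]-Q[:,:2].mean(0);w,v=np.linalg.eigh(q.T@q);print("top",Q.mean(0),v[:,1],len(Q),Q.min(0),Q.max(0))
a=capture("top")['image'][225:290,255:425];b=capture("scene")['image'][180:310,280:440]
a=cv2.resize(a,(800,306),interpolation=2);b=cv2.resize(b,(360,292),interpolation=2);o=np.zeros((598,800,3),np.uint8);o[:306]=a;o[306:,:360]=b
cv2.imwrite("pics/crop1.png",o)
E
```

```text
scene stone 622 [ 0.4842 -0.172   0.0126] [ 0.5747 -0.1296  0.0931] [202 360] [229 388]
[ 0.5269 -0.1431  0.0536] [-0.9904 -0.1384] [0.006  0.0237]
face plane [ 0.5287 -0.1418  0.0503] [-0.1112  0.9936  0.0203] 361 bbox mid [ 0.5283 -0.1423  0.0524] [0.0882 0.0144 0.0792]
rails 534 [0.4927 0.0627 0.006 ] [0.5872 0.2615 0.022 ]
bookend 334 [0.5503 0.2148 0.0542] [0.5217 0.2047 0.0301] [0.5822 0.223  0.0764]
top [0.5515 0.2138 0.0714] [-0.9903  0.1392] 88 [0.5223 0.2047 0.0661] [0.5822 0.221  0.0764]
top stone 330 [ 0.4855 -0.17    0.0122] [ 0.5716 -0.1201  0.0957] [243 390] [270 408]
[ 0.5265 -0.1485  0.0702] [-0.9931 -0.1169] [0.0087 0.0243]
rails 511 [0.4837 0.0305 0.006 ] [0.6188 0.276  0.0218]
0.05 [0.4988 0.5681 0.6187]
0.065 [0.4952 0.4983 0.5015 0.5487 0.5553 0.5611 0.5616 0.5617 0.5646 0.5647
 0.565  0.5651 0.5672 0.5675 0.5675 0.568  0.5708 0.5708 0.5713 0.5719
 0.6092]
0.08 [0.4916 0.4921 0.4949 0.4952 0.4955 0.4984 0.4984 0.4988 0.499  0.5015
 0.5018 0.5019 0.5021 0.5024 0.5047 0.5055 0.5056 0.5059 0.5085 0.5086
 0.5425 0.5586 0.5588 0.5588 0.5603 0.5613 0.5621 0.5622 0.563
[... 2637 characters left out ...]
 0.5325 0.5353 0.5353 0.5354 0.5355 0.5356 0.5389 0.5394 0.5717
 0.5717 0.5719 0.572  0.5728 0.5752 0.5753 0.5753 0.5754 0.5755 0.5781
 0.5784 0.5786 0.5798 0.5814 0.5821 0.5823 0.583  0.5933 0.6068 0.6167]
0.245 [0.4971 0.5103 0.5266 0.5287 0.5291 0.5293 0.5296 0.5318 0.5323 0.5324
 0.5351 0.5353 0.5384 0.5386 0.5388 0.5418 0.5421 0.5447 0.5452 0.5484
 0.5489 0.5548 0.5554 0.556  0.5578 0.5591 0.5612 0.5621 0.5646 0.5678
 0.568  0.5683 0.5684 0.571  0.5718 0.5753 0.5756 0.5782 0.5783 0.5783
 0.5811 0.5814 0.5815 0.5845]
bookend 70 [0.5515 0.2123 0.0641] [0.5223 0.2045 0.0301] [0.5823 0.251  0.0804]
top [0.5527 0.2114 0.0733] [-0.9925  0.1225] 47 [0.5238 0.206  0.0664] [0.5823 0.2164 0.0804]
```

View pics/crop1.png

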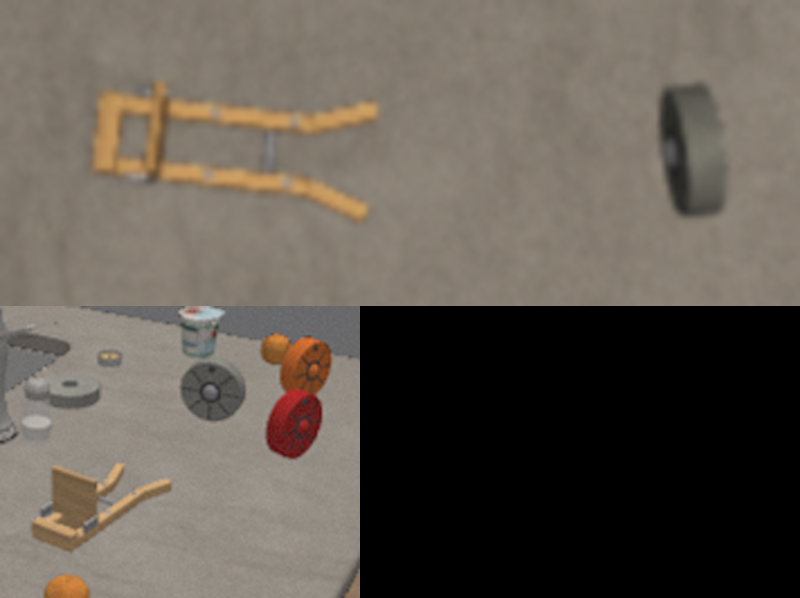

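The crop confirms the grey spoked stone with its dimple up, steel hub at about (219,373) in the scene view. Its axle points almost at the rack, along world y, so the stone needs a pivot of about 75° before it rolls. I'll refine the poses with one calculation while making the coarse approach.

```bash
python3 -m creep '[[[0.02,-0.009,0],0,100],[[0.036,-0.0165,0],0,100],[[0.036,-0.0165,0],0,100],[[0.036,-0.0165,0],0,100],[[0.036,-0.0165,0],0,100],[[0.036,-0.0165,0],0,100],[[0.036,-0.0165,0],0,100],[[0.036,-0.0165,0],0,100],[[0.036,-0.0165,0],0,100],[[0.036,-0.0165,0],0,100],[[0.036,-0.0165,0],0,100],[[0.036,-0.0165,0],0,100],[[0,0,0],0.08,100],[[0,0,0],0.08,100],[[0,0,0],0.08,100],[[0,0,0],0.078,100],[[0,0,0],0,100]]' 10
cat > s.py <<'E'
from m import *
import sys
from scipy.spatial.transform import Rotation as Ro
def st():
    s=get_state();R=Ro.from_quat(s['eef_rot']).as_matrix()
    print('t',round(s['clock'],2),'tcp',s['tcp_pos'],'yhead',np.degrees(np.arctan2(R[1,1],R[0,1])),'F',s['ft_force'],'gap',round(s['finger_gap'],4),'ff',round(float(s['finger_force']),1),'z',R[:,2]);return s,R
E
python3 - <<'E'
from s import *
s,R=st()
for n in ("scene","top"):
    c=capture(n)
    P,_=near(c,.46,.6,-.21,-.09,.078,.12);print(n,"rim top",P.mean(0),len(P),P.min(0),P.max(0))
    P,_=near(c,.50,.56,-.21,-.10,.012,.078);print(P.mean(0),P.max(0))
    # rack line from silhouettes-free rail points
    A=[]
    for y in np.arange(.125,.235,.01):
        P,_=near(c,.505,.59,y-.005,y+.005,.009,.018)
        l=P[P[:,0]<.542,0];r=P[P[:,0]>.548,0]
        if len(l)>3 and len(r)>3:A.append((y,np.median(l),np.median(r)))
    A=np.array(A);print("rail",A.round(4).tolist());f=np.polyfit(A[:,0],A[:,1:].mean(1),1);print("centre x at y=.127:",np.polyval(f,.127),"heading",90-np.degrees(np.arctan(f[0])))
E
```

```text
clock: 2.5
tcp_pos: [0.5283, -0.1523, 0.2186]
eef_rot: [0.998, 0.057, -0.0, -0.0]
ft_force: [-0.3, -0.1, -0.1]
finger_gap: 0.0931
finger_force: 0.0
t 2.5 tcp [ 0.5283 -0.1523  0.2186] yhead -83.50641993639289 F [-0.2674 -0.0739 -0.0747] gap 0.0931 ff 0.0 z [-0.  0. -1.]
scene rim top [ 0.5276 -0.1472  0.0854] 108 [ 0.499  -0.1705  0.0783] [ 0.5572 -0.1326  0.0925]
[ 0.5291 -0.141   0.0457] [ 0.5599 -0.1309  0.078 ]
rail [[0.125, 0.5168, 0.5593], [0.135, 0.5173, 0.5602], [0.205, 0.5246, 0.5695], [0.215, 0.5268, 0.5647], [0.225, 0.5335, 0.5773]]
centre x at y=.127: 0.5376700606336917 heading 82.26411382141629
top rim top [ 0.5612 -0.156   0.0795] 1 [ 0.5612 -0.156   0.0795] [ 0.5612 -0.156   0.0795]
[ 0.5281 -0.1452  0.0363] [ 0.5585 -0.1411  0.0765]
rail [[0.125, 0.5192, 0.5611], [0.135, 0.5202, 0.5629], [0.145, 0.5199, 0.5662], [0.155, 0.5216, 0.5649], [0.165, 0.524, 0.567], [0.175, 0.5241, 0.5674], [0.185, 0.5276, 0.5693], [0.195, 0.5264, 0.5713], [0.205, 0.5283, 0.5731], [0.225, 0.5306, 0.5753]]
centre x at y=.127: 0.5403533548278194 heading 82.6562233851247
```

```bash
python3 -m creep '[[[0,0,0.02],0,100],[[0,0,0.03],0,100],[[0,0,0.03],0,100],[[0,0,0.03],0,100],[[0,0,0.03],0,100],[[0,0,0.03],0,100],[[0,0,0.02],0,100],[[0,0,0],0,100],[[0,0,0],0,60],[[0,0,0],0,50],[[0,0,0],0,48],[[0,0,0],0,46],[[0,0,0],0,44],[[0,0,0],0,40],[[0,0,0],0,40],[[0,0,0],0,40],[[0,0,0],0,40]]' 10
python3 - <<'E'
from s import *
st()
c=capture("scene");cv2.imwrite("pics/g.png",cv2.resize(c['image'][170:280,290:440],(750,550),interpolation=2))
E
```

```text
clock: 4.3
tcp_pos: [0.5287, -0.1528, 0.0289]
eef_rot: [0.998, 0.057, 0.0, 0.0]
ft_force: [0.3, -1.1, 1.7]
finger_gap: 0.041
finger_force: 10.0
t 4.3 tcp [ 0.5287 -0.1528  0.0289] yhead -83.47915132736287 F [ 0.3286 -1.0593  1.7408] gap 0.041 ff 10.0 z [ 0.0008 -0.0007 -1.    ]
```

View pics/g.png

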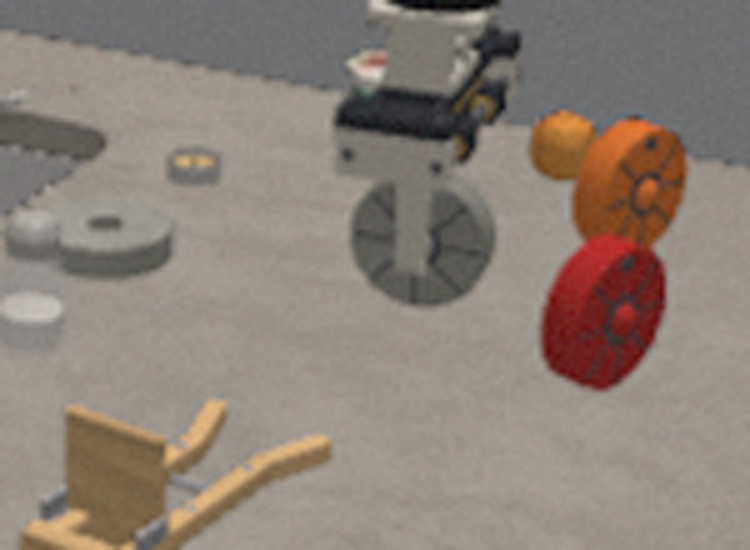

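```bash
python3 -m creep '[[[0,0,0],-0.04,40],[[0,0,0],-0.08,40],[[0,0,0],-0.08,40],[[0,0,0],-0.08,40],[[0,0,0],-0.08,40],[[0,0,0],-0.08,40],[[0,0,0],-0.08,40],[[0,0,0],-0.08,40],[[0,0,0],-0.08,40],[[0,0,0],-0.08,40],[[0,0,0],-0.08,40],[[0,0,0],-0.08,40],[[0,0,0],-0.08,40],[[0,0,0],-0.08,40],[[0,0,0],-0.08,40],[[0,0,0],-0.08,40],[[0,0,0],-0.08,40],[[0,0,0],-0.08,40],[[0,0,0],-0.08,40],[[0,0,0],0,40]]'
python3 - <<'E'
from s import *
st()
c=capture("scene");a=cv2.resize(c['image'][170:280,290:440],(600,440),interpolation=2)
c=capture("top");P,_=near(c,.45,.6,-.22,-.08,.012,.09);print(P.mean(0),P.min(0),P.max(0))
cv2.imwrite("pics/p.png",a)
E
```

```text
clock: 6.35
tcp_pos: [0.5284, -0.152, 0.0287]
eef_rot: [0.699, 0.715, 0.0, -0.0]
ft_force: [1.1, 1.0, 1.3]
finger_gap: 0.0411
finger_force: 10.0
t 6.35 tcp [ 0.5284 -0.152   0.0287] yhead 1.3538218657552532 F [1.1009 0.9947 1.3428] gap 0.0411 ff 10.0 z [ 0.0002  0.0005 -1.    ]
[ 0.5299 -0.1109  0.0609] [ 0.5168 -0.1199  0.0352] [ 0.5416 -0.1056  0.081 ]
```

View pics/p.png

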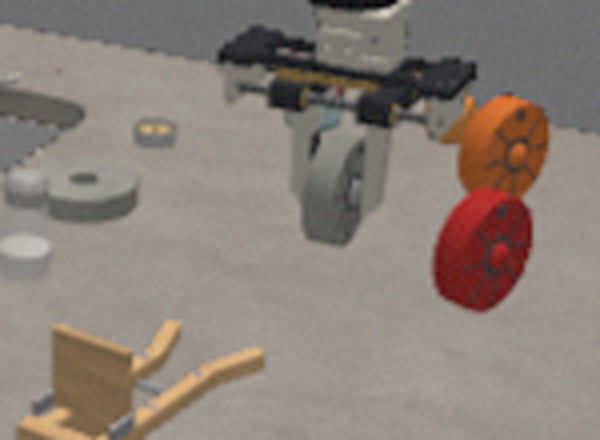

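The stone now stands upright with its rim facing the rack mouth, at about (335,185) in the crop, and the pads hold the hub. Next I roll it to just short of the mouth.

```bash
python3 -m creep '[[[0.003,0,0],0,40],[[0.006,0,0],0,40],[[0.01,0,0],0,40],[[0.012,0,0],0,40],[[0.013,0,0],0,40],[[0.013,0,0],0,40],[[0.013,0,0],0,40],[[0.013,0,0],0,40],[[0.012,0,0],0.01,40],[[0.01,0,0],0.02,40],[[0.008,0,0],0.03,40],[[0.008,0,0],0.03,40],[[0.008,0,0],0.03,40],[[0.007,0,0],0.02,40],[[0.005,0,0],0.01,40],[[0.003,0,0],0,40],[[0,0,0],0,40]]'
cat > chk.py <<'E'
from s import *
s,R=st();h=R[:,0]
c=capture("scene");t=capture("top")
for n,k in (("scene",c),("top",t)):
    A=[]
    for y in np.arange(.125,.2,.01):
        P,_=near(k,.505,.59,y-.005,y+.005,.009,.018)
        l=P[(P[:,0]<.535),0];r=P[P[:,0]>.548,0]
        if len(l)>3 and len(r)>3:A.append((y,(np.median(l)+np.median(r))/2))
    if len(A)>2:
        A=np.array(A);f=np.polyfit(A[:,0],A[:,1],1);print(n,"rail centre .127/.18",np.polyval(f,[.127,.18]),"head",90-np.degrees(np.arctan(f[0])),len(A))
    for q,z in (("rack_sill",0),("bookend_face",.045),("stone_hub",.045),("stone_mark",.045)):
        for d in landmark_of(n,q)[:4]:
            p=atz(k,d['location'],z)
            if abs(p[0]-.54)<.08 and -.1<p[1]<.3: print(n,q,round(d['p'],2),np.round(d['location']),p)
import sys
a=c['image'][190:300,280:430];b=t['image'][225:290,255:355]
o=np.zeros((590,800,3),np.uint8);o[:590,:]=cv2.resize(a,(800,590),interpolation=2)
o[:200,:308]=cv2.resize(b,(308,200),interpolation=2)
cv2.imwrite("pics/"+sys.argv[1],o)
E
python3 chk.py c1.png
```

```text
clock: 8.15
tcp_pos: [0.5277, -0.0078, 0.0284]
eef_rot: [0.75, 0.661, -0.0, -0.001]
ft_force: [-1.7, -1.3, 0.3]
finger_gap: 0.0412
finger_force: 10.0
t 8.15 tcp [ 0.5277 -0.0078  0.0284] yhead -7.214833209001968 F [-1.7054 -1.2514  0.2956] gap 0.0412 ff 10.0 z [-0.0016  0.0003 -1.    ]
scene rack_sill 0.7 [266. 326.] [0.5525 0.1345 0.    ]
scene bookend_face 0.92 [261. 312.] [0.5621 0.1988 0.045 ]
scene stone_hub 0.63 [235. 356.] [0.5241 0.0004 0.045 ]
scene stone_mark 0.63 [245. 353.] [0.5049 0.062  0.045 ]
top rail centre .127/.18 [0.5403 0.5474] head 82.41699460205407 8
top rack_sill 0.95 [256. 313.] [0.5441 0.1322 0.    ]
top bookend_face 0.52 [253. 289.] [0.5513 0.2092 0.045 ]
```

View pics/c1.png

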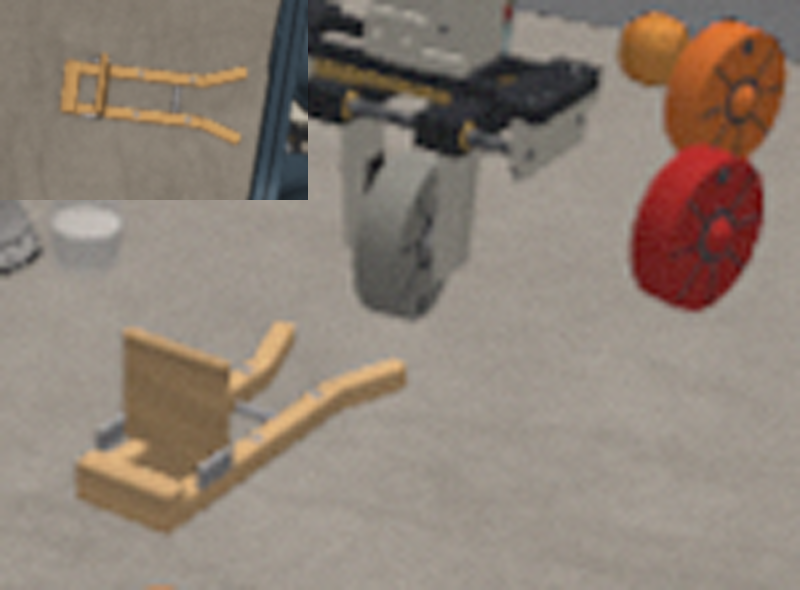

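The stone is upright with its mark near the bottom after about half a turn, hub at about (415,225) in the crop. It sits about 6 mm to the +x side of the lane axis. I'll back it up at a slight angle to correct that.

```bash
python3 -m creep '[[[0,0,0],0.04,40],[[0,0,0],0.04,40],[[0,0,0],0.028,40],[[-0.004,0,0],0,40],[[-0.008,0,0],0,40],[[-0.012,0,0],0,40],[[-0.012,0,0],0,40],[[-0.012,0,0],0,40],[[-0.008,0,0],0,40],[[-0.004,0,0],0,40],[[0,0,0],-0.03,40],[[0,0,0],-0.04,40],[[0,0,0],-0.031,40],[[0,0,0],0,40]]'
python3 - <<'E'
from s import *
s,R=st();p=s['tcp_pos'];print("off",p[0]-(.5395+(p[1]-.127)*.1334))
k=capture("top");z=[]
P,_=near(k,.49,.57,-.08,.02,.012,.1);print(len(P),P.min(0) if len(P) else 0,P.max(0) if len(P) else 0)
# mouth: rail inner edges
for y in (.065,.075,.085,.095,.105,.115):
    P,_=near(k,.48,.60,y-.005,y+.005,.009,.018);l=P[P[:,0]<.53,0];r=P[(P[:,0]>.548)&(P[:,0]<.58),0]
    print(y,np.median(l),np.median(r),(np.median(l)+np.median(r))/2-(.5395+(y-.127)*.1334))
# sill via dark/steel pixels skipped; rack far end
P,_=near(k,.51,.6,.15,.28,.009,.022);d=np.array([.1323,.9912]);u=(P[:,:2]-[.5403,.127])@d;print("rack along max (rel y=.127 pt)",np.percentile(u,[95,98,99.5]))
P,_=near(k,.51,.6,.03,.15,.009,.022);u=(P[:,:2]-[.5403,.127])@d;print("min",np.percentile(u,[.5,2,5]))
P,_=near(k,.51,.6,.15,.28,.06,.09);u=(P[:,:2]-[.5403,.127])@d;print("bookend top",np.percentile(u,[5,50,95]))
E
```

```text
clock: 10.05
tcp_pos: [0.5152, -0.0668, 0.0292]
eef_rot: [0.752, 0.659, 0.0, 0.001]
ft_force: [1.1, -0.4, 5.1]
finger_gap: 0.0409
finger_force: 10.0
t 10.05 tcp [ 0.5152 -0.0668  0.0292] yhead -7.579233338359041 F [ 1.1358 -0.4149  5.083 ] gap 0.0409 ff 10.0 z [ 0.0013 -0.0003 -1.    ]
off 0.0015100585118504872
2 [ 0.5229 -0.0245  0.0555] [ 0.5266 -0.024   0.0588]
0.065 nan 0.5673973874469822 nan
0.075 0.4967717660002961 0.5647381387508184 -0.0018082476244427603
0.085 0.5037829912445966 0.564359363908403 0.0001739775764998397
0.095 0.5087823876045561 0.5622817642690261 0.0003008759367910674
0.105 0.5125695501606073 0.5623334859320677 0.000886318046337542
0.115 0.5177108926641465 0.5593141153986395 0.000613304031392925
rack along max (rel y=.127 pt) [0.1256 0.1292 0.1355]
min [-0.0675 -0.0608 -0.0551]
bookend top [0.0818 0.0854 0.0892]
  return _methods._mean(a, axis=axis, dtype=dtype,
  ret = ret.dtype.type(ret / rcount)
```

```bash
python3 -m creep '[[[0.003,0,0],-0.01,40],[[0.006,0,0],0,40],[[0.01,0,0],0,40],[[0.012,0,0],0,40],[[0.012,0,0],0,40],[[0.012,0,0],0,40],[[0.012,0,0],0,40],[[0.012,0,0],0,40],[[0.009,0,0],0,40],[[0.007,0,0],0,40],[[0.005,0,0],0.01,40],[[0,0,0],0,40]]'
cat > o.py <<'E'
from s import *
s,R=st();p=s['tcp_pos'];v=p[:2]-[.540,.127];d=np.array([.1323,.9912]);print("u",v@d,"lat(+x side)",v@[d[1],-d[0]],"F along/lat",s['ft_force'][:2]@d,s['ft_force'][:2]@[d[1],-d[0]])
E
python3 o.py
```

```text
clock: 11.3
tcp_pos: [0.5275, 0.0331, 0.0285]
eef_rot: [0.753, 0.658, 0.001, 0.0]
ft_force: [0.9, 0.5, -2.8]
finger_gap: 0.0405
finger_force: 9.9
t 11.3 tcp [0.5275 0.0331 0.0285] yhead -7.693622314044491 F [ 0.8588  0.5237 -2.7822] gap 0.0405 ff 9.9 z [ 0.001   0.0006 -1.    ]
u -0.09473314967207822 lat(+x side) 7.420725182125046e-05 F along/lat 0.6326765716164631 0.7819132575051062
```

Centred on the lane. I continue to just before the sill, slowly, and check for rail contact.

```bash
python3 -m creep '[[[0.004,0,0],0,40],[[0.006,0,0],0,40],[[0.007,0,0],0,40],[[0.007,0,0],0,40],[[0.007,0,0],0,40],[[0.007,0,0],0,40],[[0.007,0,0],0,40],[[0.006,0,0],0,40],[[0.005,0,0],0,40],[[0.004,0,0],0,40],[[0,0,0],0,40]]'
python3 o.py; python3 chk.py c2.png
```

```text
clock: 12.4
tcp_pos: [0.5389, 0.0908, 0.0308]
eef_rot: [0.752, 0.659, 0.002, 0.004]
ft_force: [5.2, -7.5, 4.6]
finger_gap: 0.0395
finger_force: 10.3
t 12.4 tcp [0.5389 0.0908 0.0308] yhead -7.606114551739038 F [ 5.2492 -7.497   4.6059] gap 0.0395 ff 10.3 z [ 0.0079 -0.0025 -1.    ]
u -0.03598165006912649 lat(+x side) 0.0036986468824232576 F along/lat -6.7365155847032305 6.194839224655817
t 12.4 tcp [0.5389 0.0908 0.0308] yhead -7.606114551739038 F [ 5.2492 -7.497   4.6059] gap 0.0395 ff 10.3 z [ 0.0079 -0.0025 -1.    ]
scene rack_sill 0.77 [266. 327.] [0.5517 0.1276 0.    ]
scene bookend_face 0.86 [260. 312.] [0.5647 0.1941 0.045 ]
scene stone_hub 0.84 [244. 337.] [0.5476 0.0802 0.045 ]
scene stone_mark 0.94 [249. 343.] [0.5192 0.0971 0.045 ]
top rail centre .127/.18 [0.5416 0.5471] head 83.98046755339008 4
top rack_sill 0.66 [255. 316.] [0.5484 0.1198 0.    ]
top bookend_face 0.5 [250. 289.] [0.5587 0.2075 0.045 ]
top stone_hub 0.54 [256. 326.] [0.5388 0.0912 0.045 ]
top stone_mark 0.36 [258. 336.] [0.5305 0.0594 0.045 ]
```

View pics/c2.png

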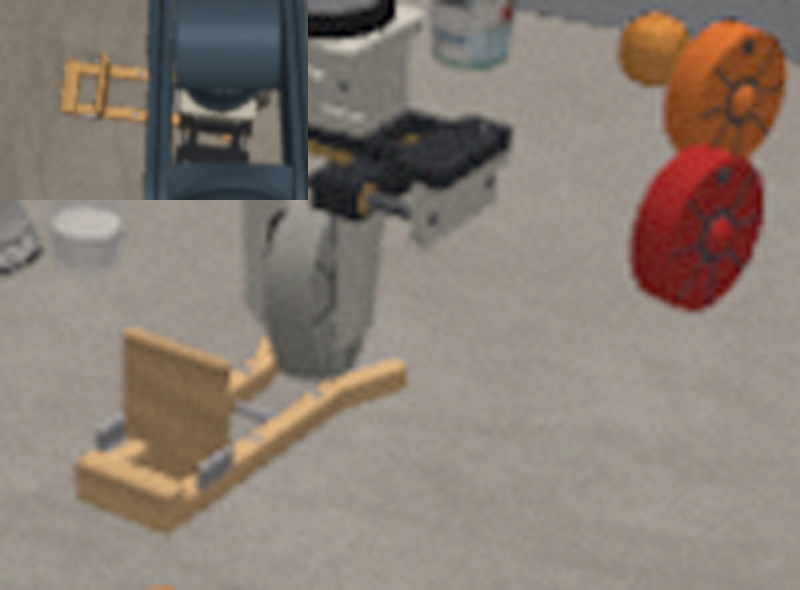

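The stone has entered between the rails, but with about 6 N of side load, and the gap has fallen to 39.5 mm. The hub may be sitting off the pad centre, so I measure before pushing on.

```bash
cat > rim.py <<'E'
from s import *
d=np.array([.1323,.9912]);e=np.array([d[1],-d[0]])
s=get_state();p=s['tcp_pos'];v=p[:2]-[.540,.127];u0=v@d;l0=v@e;print("tcp u,l",u0,l0,p[2])
c=capture("scene")
P,rc=near(c,p[0]-.06,p[0]+.06,p[1]-.08,p[1]+.09,.017,.10)
U=(P[:,:2]-[.540,.127])@d-u0;L=(P[:,:2]-[.540,.127])@e-l0
# cylinder-rim fit: front rim pts
m=(U>.015)&(U<.06)&(abs(L)<.03)
from scipy.optimize import least_squares
Q=np.c_[U,L,P[:,2]][m]
for z in np.arange(.02,.09,.01):
    k=abs(Q[:,2]-z)<.005
    if k.sum(): print(round(z,3),k.sum(),"U",np.percentile(Q[k,0],[10,50,90]),"L",np.percentile(Q[k,1],[5,50,95]),"exp U",np.sqrt(max(.045**2-(z-.045)**2,0)))
def res(x):
    y,t,uc,lc=x; a=(Q[:,0]-uc)*np.cos(y)+(Q[:,1]-lc)*np.sin(y); b=-(Q[:,0]-uc)*np.sin(y)+(Q[:,1]-lc)*np.cos(y); b2=b*np.cos(t)+(Q[:,2]-.045)*np.sin(t);z=-b*np.sin(t)+(Q[:,2]-.045)*np.cos(t)
    q=np.maximum(abs(b2)-.013,-1);r=np.hypot(a,z)-.045   # solid cylinder sdf
    return np.where((q>0)&(r>0),np.hypot(q,r),np.maximum(q,r))
f=least_squares(res,[0,0,0,0],loss='soft_l1',f_scale=.002);print("yaw deg(+ toward +x)",np.degrees(f.x[0]),"tilt",np.degrees(f.x[1]),"du,dl",f.x[2:],len(Q),"rms",np.median(abs(f.fun)))
E
python3 rim.py
```

```text
tcp u,l -0.03614068211291597 0.0036935986396185753 0.03083834447873188
0.02 15 U [0.0177 0.0244 0.0276] L [-0.0221 -0.0109  0.0005] exp U 0.03741657386773942
0.03 28 U [0.0233 0.0282 0.0325] L [-0.0228 -0.0131 -0.0016] exp U 0.042426406871192854
0.04 34 U [0.0224 0.0316 0.0361] L [-0.0224 -0.0125  0.0004] exp U 0.044721359549995794
0.05 33 U [0.0239 0.0328 0.037 ] L [-0.0214 -0.0112  0.004 ] exp U 0.044721359549995794
0.06 45 U [0.0273 0.0333 0.0365] L [-0.0207 -0.0095  0.0047] exp U 0.042426406871192854
0.07 44 U [0.0244 0.0305 0.0342] L [-0.0171 -0.0065  0.0071] exp U 0.03741657386773942
0.08 44 U [0.019  0.0228 0.0287] L [-0.014  -0.0031  0.0123] exp U 0.028284271247461912
yaw deg(+ toward +x) -25.208159642643604 tilt -10.46839261753235 du,dl [-0.0057  0.007 ] 258 rms 0.001822468664589818
```

The stone has yawed and leaned in the pinch, and lags about 8 mm behind the pads. I back out of the mouth, release, and regrasp square and centred.

```bash
python3 -m creep '[[[-0.002,0.002,0],0,40],[[-0.004,0.002,0],0,40],[[-0.006,0,0],0,40],[[-0.008,0,0],0,40],[[-0.008,0,0],0,40],[[-0.008,0,0],0,40],[[-0.008,0,0],0,40],[[-0.008,0,0],0,40],[[-0.008,0,0],0,40],[[-0.008,0,0],0,40],[[-0.008,0,0],0,40],[[-0.008,0,0],0,40],[[-0.008,0,0],0,40],[[-0.006,0,0],0,40],[[-0.004,0,0],0,40],[[0,0,0],0,40]]'
python3 o.py; python3 rim.py
python3 - <<'E'
from s import *
c=capture("scene");cv2.imwrite("pics/b.png",cv2.resize(c['image'][200:280,310:420],(770,560),interpolation=2))
E
```

```text
clock: 14.55
tcp_pos: [0.5255, -0.0107, 0.0287]
eef_rot: [0.753, 0.658, -0.0, 0.0]
ft_force: [5.0, -1.6, 3.1]
finger_gap: 0.0407
finger_force: 10.0
t 14.55 tcp [ 0.5255 -0.0107  0.0287] yhead -7.707947512814422 F [ 4.9743 -1.6378  3.1398] gap 0.0407 ff 10.0 z [ 0.0004 -0.0007 -1.    ]
u -0.13845229667524797 lat(+x side) 0.0038309841297311607 F along/lat -0.9652869229153401 5.147172685917554
tcp u,l -0.13845229667524797 0.0038309841297311607 0.02866421085230802
0.02 19 U [0.021  0.0305 0.0373] L [-0.0046 -0.0014  0.019 ] exp U 0.03741657386773942
0.03 32 U [0.0227 0.0387 0.0436] L [-0.0051 -0.0003  0.0217] exp U 0.042426406871192854
0.04 37 U [0.0224 0.0413 0.0458] L [-0.0073 -0.0018  0.0179] exp U 0.044721359549995794
0.05 44 U [0.0251 0.0429 0.047 ] L [-0.0082 -0.      0.0211] exp U 0.044721359549995794
0.06 46 U [0.0226 0.04   0.0453] L [-0.0093 -0.0018  0.0182] exp U 0.042426406871192854
0.07 44 U [0.0222 0.0367 0.0418] L [-0.0121 -0.0003  0.0186] exp U 0.03741657386773942
0.08 52 U [0.0217 0.0302 0.0371] L [-0.0109 -0.0013  0.0125] exp U 0.028284271247461912
yaw deg(+ toward +x) 13.083430298505137 tilt 8.515946522470372 du,dl [0.0014 0.0018] 295 rms 0.0012865057542717408
```

View pics/b.png

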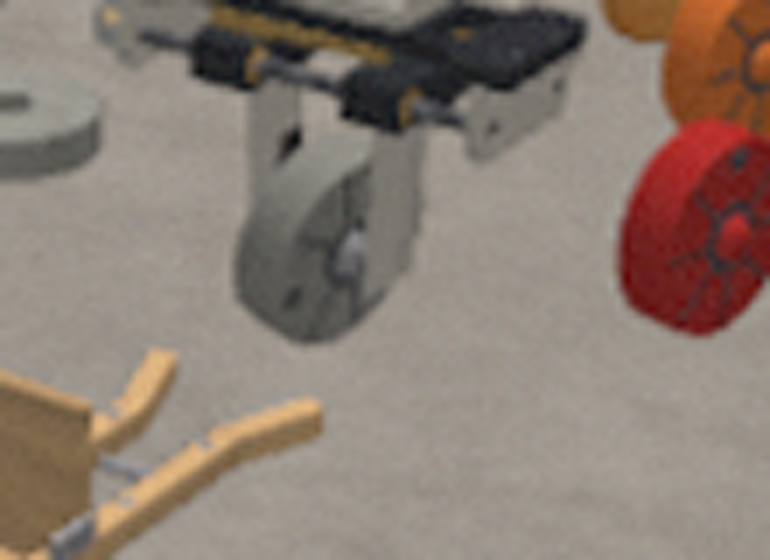

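The stone is clear of the mouth but yawed about 13° and leaning about 8°, with its hub slightly ahead of the near finger at (350,255). I straighten the lean by shifting the hub sideways, then open and measure it standing free.

```bash
python3 -m creep '[[[0,0.002,0],0,40],[[0,0.002,0],0,40],[[0,0.001,0],0,40],[[0,0,0],0,40]]'
python3 o.py; python3 rim.py
```

```text
clock: 15.05
tcp_pos: [0.5272, -0.0095, 0.0281]
eef_rot: [0.753, 0.658, -0.002, -0.003]
ft_force: [-2.7, 0.8, 7.6]
finger_gap: 0.0408
finger_force: 10.0
t 15.05 tcp [ 0.5272 -0.0095  0.0281] yhead -7.63402588423032 F [-2.6722  0.7826  7.6221] gap 0.0408 ff 10.0 z [-0.0064  0.0013 -1.    ]
u -0.1370096218317117 lat(+x side) 0.005393608279070563 F along/lat 0.4222057185336756 -2.7521941982319063
tcp u,l -0.1370096218317117 0.005393608279070563 0.028054258317407394
0.02 19 U [0.022  0.0345 0.0378] L [-0.0057 -0.0008  0.0169] exp U 0.03741657386773942
0.03 30 U [0.022 0.039 0.043] L [-0.0045  0.0003  0.0193] exp U 0.042426406871192854
0.04 40 U [0.0224 0.0406 0.0467] L [-0.0072 -0.0012  0.0212] exp U 0.044721359549995794
0.05 46 U [0.0203 0.0427 0.0459] L [-0.0095 -0.0026  0.019 ] exp U 0.044721359549995794
0.06 46 U [0.0222 0.0408 0.0453] L [-0.0097 -0.0015  0.0203] exp U 0.042426406871192854
0.07 45 U [0.0226 0.0371 0.0408] L [-0.0099 -0.0004  0.0158] exp U 0.03741657386773942
0.08 53 U [0.0196 0.0296 0.0361] L [-0.0109 -0.001   0.0142] exp U 0.028284271247461912
yaw deg(+ toward +x) 11.79266525366119 tilt 6.996515208029238 du,dl [0.0012 0.0022] 301 rms 0.0011633059619136146
```

```bash
python3 -m creep '[[[0,0,0],0,47],[[0,0,0],0,50],[[0,0,0],0,60],[[0,0,0],0,75],[[0,0,0],0,95],[[0,0,0],0,95],[[0,0,0],0,95]]'
python3 o.py; python3 rim.py
```

```text
clock: 15.8
tcp_pos: [0.5301, -0.0105, 0.0286]
eef_rot: [0.753, 0.658, -0.0, -0.0]
ft_force: [0.5, -0.0, 0.3]
finger_gap: 0.0818
finger_force: 0.0
t 15.8 tcp [ 0.5301 -0.0105  0.0286] yhead -7.679423372422618 F [ 0.5345 -0.0221  0.2874] gap 0.0818 ff 0.0 z [-0.0002  0.     -1.    ]
u -0.1375843274204048 lat(+x side) 0.008419716038832419 F along/lat 0.04876849191912948 0.5326800959631474
tcp u,l -0.1375843274204048 0.008419716038832419 0.028621804558351522
0.02 20 U [0.0184 0.0343 0.0379] L [-0.0057 -0.0007  0.0225] exp U 0.03741657386773942
0.03 37 U [0.0197 0.0367 0.0432] L [-0.0055 -0.0007  0.0228] exp U 0.042426406871192854
0.04 44 U [0.0206 0.0403 0.0448] L [-0.0059  0.0024  0.0241] exp U 0.044721359549995794
0.05 46 U [0.0186 0.0395 0.0455] L [-0.0067  0.0009  0.0223] exp U 0.044721359549995794
0.06 47 U [0.0195 0.0395 0.0451] L [-0.0062  0.0023  0.0213] exp U 0.042426406871192854
0.07 48 U [0.0233 0.0351 0.0405] L [-0.0052  0.0035  0.022 ] exp U 0.03741657386773942
0.08 47 U [0.0186 0.027  0.0325] L [-0.0044  0.0055  0.0205] exp U 0.028284271247461912
yaw deg(+ toward +x) 12.417865136190459 tilt -0.954899378467365 du,dl [0.0002 0.0044] 307 rms 0.0013198984216303625
```

```bash
sed -e 's/m=(U>.015)&(U<.06)&(abs(L)<.03)/m=(U>-.055)\&(U<.06)\&(abs(L-.004)<.03)\&(P[:,2]<.095)/' rim.py > rimfree.py; python3 rimfree.py | tail -1
python3 - <<'E'
from s import *
c=capture("top");P,rc=near(c,.48,.60,-.07,.06,.012,.1);print(len(P),P.mean(0),P.min(0),P.max(0))
E
```

```text
yaw deg(+ toward +x) 10.954467234700125 tilt -0.19391831099690185 du,dl [0.0004 0.005 ] 582 rms 0.0012608734830227564<stdin>:2: RuntimeWarning: Mean of empty slice.
  ret = um.true_divide(
Traceback (most recent call last):
ValueError: zero-size array to reduction operation minimum which has no identity
```

The stone stands upright, yawed about 11.5° clockwise of the lane and 5 mm to the +x side of the tool. I align the tool to it and regrip, then roll it straight back in its own plane, which also brings it onto the lane axis.

```bash
python3 -m creep '[[[0,0.0045,0.002],0,95],[[0,0,0],0.1,95],[[0,0,0],0.1,95],[[0,0,0],0,70],[[0,0,0],0,55],[[0,0,0],0,48],[[0,0,0],0,46],[[0,0,0],0,44],[[0,0,0],0,40],[[0,0,0],0,40],[[0,0,0],0,40],[[0,0,0],0,40]]' 12
python3 o.py; python3 rim.py|tail -1
python3 -m creep '[[[-0.003,0,0],0,40],[[-0.006,0,0],0,40],[[-0.008,0,0],0,40],[[-0.01,0,0],0,40],[[-0.01,0,0],0,40],[[-0.01,0,0],0,40],[[-0.008,0,0],0,40],[[-0.006,0,0],0,40],[[-0.003,0,0],0,40],[[0,0,0],0,40]]'
python3 o.py; python3 rim.py|tail -1
```

```text
clock: 17.15
tcp_pos: [0.5343, -0.011, 0.0266]
eef_rot: [0.815, 0.58, -0.0, -0.0]
ft_force: [-1.2, 0.8, 0.9]
finger_gap: 0.0411
finger_force: 12.0
t 17.15 tcp [ 0.5343 -0.011   0.0266] yhead -19.1296394380737 F [-1.2275  0.7636  0.9467] gap 0.0411 ff 12.0 z [-0.0008  0.0002 -1.    ]
u -0.1374923354751416 lat(+x side) 0.012585221591383621 F along/lat 0.5944678894080797 -1.3177515045751198
yaw deg(+ toward +x) 24.369393265867064 tilt 3.210503064480617 du,dl [ 0.002  -0.0046] 333 rms 0.002104926850092767
clock: 18.2
tcp_pos: [0.5138, -0.0721, 0.0267]
eef_rot: [0.815, 0.579, 0.0, 0.0]
ft_force: [0.8, 0.4, -2.2]
finger_gap: 0.0412
finger_force: 12.0
t 18.2 tcp [ 0.5138 -0.0721  0.0267] yhead -19.174687761711372 F [ 0.8267  0.3898 -2.2282] gap 0.0412 ff 12.0 z [ 0.0004 -0.0002 -1.    ]
u -0.20078828928745415 lat(+x side) 0.0003807999649586465 F along/lat 0.4957010518773449 0.7679024307861648
yaw deg(+ toward +x) 18.651610361923225 tilt 2.6905866852970894 du,dl [ 0.0032 -0.0024] 330 rms 0.0018108495047206652
```

```bash
sed -i 's/(U>.015)&(U<.06)&(abs(L)<.03)/(U>.018)\&(U<.06)\&(abs(L)<.026)/' rim.py; python3 -m creep '[[[0,0,0],-0.03,40],[[0,0,0],-0.05,40],[[0,0,0],-0.05,40],[[0,0,0],-0.05,40],[[0,0,0],-0.02,40],[[0,0,0],0,40]]'
python3 o.py; python3 rim.py
```

```text
clock: 18.85
tcp_pos: [0.5139, -0.0713, 0.0267]
eef_rot: [0.753, 0.658, 0.0, 0.0]
ft_force: [0.9, 0.4, -1.7]
finger_gap: 0.0411
finger_force: 12.0
t 18.85 tcp [ 0.5139 -0.0713  0.0267] yhead -7.632166418996537 F [ 0.8911  0.3948 -1.6768] gap 0.0411 ff 12.0 z [ 0.0002 -0.0001 -1.    ]
u -0.20004043515382838 lat(+x side) 0.00034513449008800363 F along/lat 0.5091843377239319 0.8310582882216774
tcp u,l -0.20004043515382838 0.00034513449008800363 0.02668562225278445
0.02 21 U [0.0251 0.0377 0.0411] L [-0.0126 -0.0085  0.0094] exp U 0.03741657386773942
0.03 28 U [0.025  0.0415 0.0455] L [-0.0126 -0.0077  0.0089] exp U 0.042426406871192854
0.04 30 U [0.0308 0.0446 0.0476] L [-0.0118 -0.005   0.0105] exp U 0.044721359549995794
0.05 36 U [0.0293 0.0445 0.0479] L [-0.013  -0.0071  0.0103] exp U 0.044721359549995794
0.06 40 U [0.0285 0.0421 0.0464] L [-0.013  -0.0058  0.0088] exp U 0.042426406871192854
0.07 42 U [0.0276 0.0387 0.0441] L [-0.0129 -0.0016  0.0106] exp U 0.03741657386773942
0.08 44 U [0.0236 0.0294 0.0365] L [-0.0125 -0.0019  0.0119] exp U 0.028284271247461912
yaw deg(+ toward +x) 0.4128029405106374 tilt 0.4598252533696886 du,dl [0.0017 0.0011] 252 rms 0.001100212164225657
```

Yaw and tilt are now within 0.5° and the hub is centred. I make one sharper check of the rail positions before going in.

```bash
python3 - <<'E'
from s import *
d=np.array([.1323,.9912]);e=np.array([d[1],-d[0]])
for n in("scene","top"):
    c=capture(n);P,rc=near(c,.47,.61,.04,.27,.003,.03)
    U=(P[:,:2]-[.540,.127])@d;L=(P[:,:2]-[.540,.127])@e
    for a,b in((-.025,.005),(.005,.03),(.03,.06)):
        m=(U>a)&(U<b)
        for lo,hi,nm in((-.04,-.005,"near"),(.005,.04,"far")):
            k=m&(L>lo)&(L<hi)&(P[:,2]>.0105)&(P[:,2]<.02); 
            k2=m&(L>lo)&(L<hi)&(P[:,2]>.006)
            print(n,(a,b),nm,k.sum(),"top pct5,50,95",np.percentile(L[k],[5,50,95]) if k.sum() else 0,"all",np.percentile(L[k2],[5,95]) if k2.sum() else 0, "z",np.median(P[k,2]))
    # sill colour: steel pixels near u~0
    im=c['image']
    g=[(u,im[tuple(np.round(proj(c,[*(np.array([.540,.127])+u*d),0.003])[0]).astype(int))].tolist()) for u in np.arange(-.02,.025,.003)]
    print(g)
E
```

```text
scene (-0.025, 0.005) near 28 top pct5,50,95 [-0.0274 -0.0223 -0.0152] all [-0.0278 -0.0165] z 0.014058468955805647
scene (-0.025, 0.005) far 25 top pct5,50,95 [0.0187 0.0214 0.0282] all [0.0179 0.0278] z 0.014656946587947806
scene (0.005, 0.03) near 25 top pct5,50,95 [-0.0279 -0.0243 -0.0161] all [-0.0277 -0.0158] z 0.014743477562142338
scene (0.005, 0.03) far 5 top pct5,50,95 [0.0176 0.0193 0.0225] all [0.012  0.0219] z 0.013695378515684031
scene (0.03, 0.06) near 32 top pct5,50,95 [-0.027  -0.0218 -0.0147] all [-0.0279 -0.0147] z 0.01409064426561596
scene (0.03, 0.06) far 0 top pct5,50,95 0 all 0 z nan
[(np.float64(-0.02), [141, 148, 155]), (np.float64(-0.017), [141, 148, 155]), (np.float64(-0.014000000000000002), [142, 152, 158]), (np.float64(-0.011000000000000003), [139, 146, 154]), (np.float64(-0.008000000000000004), [139, 146, 154]), (np.float64(-0.0050000000000000044), [136, 147, 151]), (np.float64(-0.0020000000000000052), [136, 147, 151]), (np.float64(0.000999999999999994), [141, 145, 150]), (np.float64(0.003999999999999993), [148, 152, 158]), (np.float64(0.00699999999999999
[... 326 characters left out ...]
5 [-0.0272 -0.0218 -0.0172] all [-0.0275 -0.0151] z 0.01454841632920334
top (-0.025, 0.005) far 31 top pct5,50,95 [0.0168 0.0226 0.0278] all [0.0164 0.0282] z 0.01422093097011179
top (0.005, 0.03) near 23 top pct5,50,95 [-0.0264 -0.0212 -0.0157] all [-0.0266 -0.0114] z 0.013696824035082988
top (0.005, 0.03) far 21 top pct5,50,95 [0.0171 0.0234 0.0275] all [0.0171 0.0305] z 0.014622235150541618
top (0.03, 0.06) near 28 top pct5,50,95 [-0.027  -0.0215 -0.0159] all [-0.0268 -0.0159] z 0.014668443067361814
top (0.03, 0.06) far 30 top pct5,50,95 [0.0179 0.0226 0.0279] all [0.0171 0.0306] z 0.013408934819077567
  return _methods._mean(a, axis=axis, dtype=dtype,
  ret = ret.dtype.type(ret / rcount)
```

Both cameras put the lane centre at lateral 0 ± 1 mm, and the sill at u ≈ 0.009. The earlier misfit was therefore yaw. I go forward again and check the yaw on the way.

```bash
python3 -m creep '[[[0.003,0,0],0,40],[[0.006,0,0],0,40],[[0.01,0,0],0,40],[[0.012,0,0],0,40],[[0.012,0,0],0,40],[[0.012,0,0],0,40],[[0.012,0,0],0,40],[[0.012,0,0],0,40],[[0.009,0,0],0,40],[[0.007,0,0],0,40],[[0.005,0,0],0,40],[[0,0,0],0,40]]'
python3 o.py; python3 rim.py
```

```text
clock: 20.2
tcp_pos: [0.5272, 0.0282, 0.0266]
eef_rot: [0.753, 0.658, 0.0, -0.0]
ft_force: [-1.6, -0.7, 0.8]
finger_gap: 0.0409
finger_force: 12.0
t 20.2 tcp [0.5272 0.0282 0.0266] yhead -7.642271779936109 F [-1.5555 -0.74    0.7782] gap 0.0409 ff 12.0 z [ 0.      0.0002 -1.    ]
u -0.09964353510098539 lat(+x side) 0.0003512229835701126 F along/lat -0.9392833108823574 -1.4438661938513053
tcp u,l -0.09964353510098539 0.0003512229835701126 0.026584925630188008
0.02 22 U [0.0211 0.0333 0.0384] L [-0.0129 -0.0055  0.012 ] exp U 0.03741657386773942
0.03 33 U [0.0242 0.0379 0.0412] L [-0.0131 -0.0088  0.0117] exp U 0.042426406871192854
0.04 37 U [0.0232 0.041  0.0445] L [-0.0124 -0.0078  0.0116] exp U 0.044721359549995794
0.05 43 U [0.0292 0.0412 0.0466] L [-0.0114 -0.0054  0.0121] exp U 0.044721359549995794
0.06 46 U [0.0232 0.0396 0.0434] L [-0.0112 -0.0041  0.0144] exp U 0.042426406871192854
0.07 45 U [0.0277 0.0344 0.0392] L [-0.0105  0.0005  0.0148] exp U 0.03741657386773942
0.08 48 U [0.0209 0.0263 0.0324] L [-0.009   0.0024  0.0157] exp U 0.028284271247461912
yaw deg(+ toward +x) 2.6603262356164734 tilt -3.7413906353568382 du,dl [-0.0015  0.0008] 281 rms 0.0010900367517251777
```

Yaw is drifting slightly (2.7°) with a lean of about 4°. I do a quick release and regrip here, just in the flare, to square it up.

```bash
python3 -m creep '[[[0,0,0],0,47],[[0,0,0],0,50],[[0,0,0],0,60],[[0,0,0],0,80],[[0,0,0],0,80],[[0,0,0],0,80]]'
python3 o.py; python3 rim.py; python3 rim.py | tail -1
```

```text
clock: 20.85
tcp_pos: [0.5273, 0.0274, 0.0268]
eef_rot: [0.753, 0.658, 0.0, 0.0]
ft_force: [-0.6, -0.4, 0.2]
finger_gap: 0.0724
finger_force: 0.0
t 20.85 tcp [0.5273 0.0274 0.0268] yhead -7.68872892193878 F [-0.647  -0.3788  0.172 ] gap 0.0724 ff 0.0 z [ 0.0005 -0.0001 -1.    ]
u -0.10038679272752653 lat(+x side) 0.0006131391607265827 F along/lat -0.46102406749102165 -0.5912413453132443
tcp u,l -0.10038679272752653 0.0006131391607265827 0.02677447380328393
0.02 20 U [0.0258 0.0354 0.0372] L [-0.0159 -0.0087  0.011 ] exp U 0.03741657386773942
0.03 28 U [0.0243 0.039  0.042 ] L [-0.0155 -0.0119  0.0083] exp U 0.042426406871192854
0.04 42 U [0.0253 0.0414 0.0446] L [-0.0168 -0.0101  0.0075] exp U 0.044721359549995794
0.05 37 U [0.0244 0.0414 0.0447] L [-0.0168 -0.0103  0.0066] exp U 0.044721359549995794
0.06 45 U [0.0255 0.0396 0.0439] L [-0.0169 -0.0101  0.008 ] exp U 0.042426406871192854
0.07 46 U [0.0278 0.0343 0.0385] L [-0.0158 -0.0073  0.0081] exp U 0.03741657386773942
0.08 46 U [0.0206 0.0262 0.0321] L [-0.0161 -0.0041  0.0083] exp U 0.028284271247461912
yaw deg(+ toward +x) -1.695963760738459 tilt 0.798696629337405 du,dl [-0.0013 -0.0014] 269 rms 0.0011522432431394173
yaw deg(+ toward +x) -0.39262568739390086 tilt -0.6205370915048201 du,dl [-0.0015 -0.0022] 268 rms 0.0011965521905707172
```

```bash
python3 -m creep '[[[-0.0015,-0.0025,0],-0.02,80],[[0,0,0],0,65],[[0,0,0],0,50],[[0,0,0],0,47],[[0,0,0],0,45],[[0,0,0],0,40],[[0,0,0],0,40],[[0,0,0],0,40],[[0,0,0],0.03,40],[[0,0,0],0.03,40],[[0,0,0],0,40],[[0.004,0,0],0,40],[[0.008,0,0],0,40],[[0.01,0,0],0,40],[[0.01,0,0],0,40],[[0.008,0,0],0,40],[[0.006,0,0],0,40],[[0.004,0,0],0,40],[[0,0,0],-0.03,40],[[0,0,0],0,40]]' 13
python3 o.py; python3 rim.py; python3 rim.py | tail -1
```

```text
clock: 22.95
tcp_pos: [0.5329, 0.0757, 0.0266]
eef_rot: [0.756, 0.655, -0.0, -0.0]
ft_force: [-1.3, -0.9, -0.9]
finger_gap: 0.0411
finger_force: 13.0
t 22.95 tcp [0.5329 0.0757 0.0266] yhead -8.153777345158854 F [-1.2991 -0.8933 -0.9182] gap 0.0411 ff 13.0 z [-0.0003 -0.     -1.    ]
u -0.051790566984163545 lat(+x side) -0.00021744944841760688 F along/lat -1.0573336464241887 -1.1695301695300953
tcp u,l -0.051790566984163545 -0.00021744944841760688 0.026580132488658294
0.02 20 U [0.0243 0.0346 0.0369] L [-0.0115 -0.0038  0.0116] exp U 0.03741657386773942
0.03 35 U [0.025  0.0379 0.0422] L [-0.0115 -0.0085  0.0116] exp U 0.042426406871192854
0.04 41 U [0.0237 0.0406 0.0436] L [-0.0115 -0.0046  0.0153] exp U 0.044721359549995794
0.05 45 U [0.0226 0.0408 0.0451] L [-0.0116 -0.0049  0.014 ] exp U 0.044721359549995794
0.06 48 U [0.0255 0.0382 0.0423] L [-0.0104 -0.0025  0.0142] exp U 0.042426406871192854
0.07 43 U [0.0275 0.0348 0.0381] L [-0.0103 -0.0015  0.0131] exp U 0.03741657386773942
0.08 48 U [0.0205 0.0265 0.0323] L [-0.0102  0.0006  0.0139] exp U 0.028284271247461912
yaw deg(+ toward +x) 0.8758626793098453 tilt -1.210944749119048 du,dl [-0.0016  0.0024] 290 rms 0.001091039452930452
yaw deg(+ toward +x) 2.3098361584873177 tilt -1.2521710807024955 du,dl [-0.0016  0.0019] 285 rms 0.0011409618722235323
```

Square and nearly force-free. I advance towards the sill.

```bash
python3 -m creep '[[[0,0,0],-0.015,40],[[0.004,0,0],0,40],[[0.006,0,0],0,40],[[0.006,0,0],0,40],[[0.006,0,0],0,40],[[0.005,0,0],0,40],[[0.003,0,0],0,40],[[0,0,0],0,40]]'
python3 o.py; python3 rim.py|tail -1
```

```text
clock: 23.85
tcp_pos: [0.5371, 0.106, 0.0267]
eef_rot: [0.751, 0.66, 0.0, 0.0]
ft_force: [-0.8, -0.7, -1.0]
finger_gap: 0.0412
finger_force: 13.0
t 23.85 tcp [0.5371 0.106  0.0267] yhead -7.3527692268248455 F [-0.8176 -0.6921 -0.9975] gap 0.0412 ff 13.0 z [ 0.0004  0.0001 -1.    ]
u -0.021206435236262106 lat(+x side) -7.864907821899244e-05 F along/lat -0.7942064022216786 -0.7188360465193121
yaw deg(+ toward +x) 1.297655370354962 tilt -0.3076727928674926 du,dl [-0.0025  0.0023] 289 rms 0.0009824806039052288
```

```bash
python3 -m creep '[[[0.004,0,0],0,40],[[0.004,0,0],0,40],[[0.004,0,0],0,40],[[0.004,0,-0.0008],0,40],[[0.004,0,-0.0012],0,40],[[0.004,0,-0.0009],0,40],[[0.004,0,-0.0005],0,40],[[0.004,0,-0.0002],0,40],[[0,0,0],0,40]]'
python3 o.py; python3 rim.py
```

```text
clock: 24.8
tcp_pos: [0.5415, 0.1379, 0.0306]
eef_rot: [0.751, 0.66, 0.001, 0.0]
ft_force: [-0.0, 0.3, 1.1]
finger_gap: 0.0408
finger_force: 13.0
t 24.8 tcp [0.5415 0.1379 0.0306] yhead -7.363616760204649 F [-0.0332  0.3301  1.0508] gap 0.0408 ff 13.0 z [ 0.0012  0.0005 -1.    ]
u 0.011045046847464688 lat(+x side) 7.516667317211207e-05 F along/lat 0.32277109436787516 -0.07658913003630125
tcp u,l 0.011045046847464688 7.516667317211207e-05 0.030568195008428025
0.02 12 U [0.0193 0.0275 0.0316] L [-0.0152 -0.0095 -0.0014] exp U 0.03741657386773942
0.03 16 U [0.0201 0.029  0.0361] L [-0.0114 -0.0091 -0.0074] exp U 0.042426406871192854
0.04 19 U [0.0209 0.0326 0.039 ] L [-0.0112 -0.0098 -0.0073] exp U 0.044721359549995794
0.05 21 U [0.0223 0.032  0.0402] L [-0.0107 -0.0087 -0.0012] exp U 0.044721359549995794
0.06 46 U [0.024  0.038  0.0409] L [-0.0115 -0.0035  0.0143] exp U 0.042426406871192854
0.07 51 U [0.0263 0.0342 0.0387] L [-0.0105 -0.0006  0.0142] exp U 0.03741657386773942
0.08 50 U [0.0217 0.0273 0.0317] L [-0.0104 -0.0005  0.0131] exp U 0.028284271247461912
yaw deg(+ toward +x) 3.8698270989209105 tilt 0.45743245201273525 du,dl [-0.0014  0.0015] 233 rms 0.001207117266839683
```

```bash
python3 -m creep '[[[0.003,0,0.0002],0,40],[[0.004,0,0.0005],0,40],[[0.004,0,0.0008],0,40],[[0.004,0,0.0011],0,40],[[0.004,0,0.001],0,40],[[0.002,0,0.0003],0,40],[[0,0,0],0,40]]'
python3 o.py
```

```text
clock: 25.55
tcp_pos: [0.5441, 0.1581, 0.0262]
eef_rot: [0.751, 0.66, 0.0, 0.0]
ft_force: [2.7, -0.8, 1.2]
finger_gap: 0.041
finger_force: 13.0
t 25.55 tcp [0.5441 0.1581 0.0262] yhead -7.358951973213853 F [ 2.692  -0.7526  1.2438] gap 0.041 ff 13.0 z [ 0.0006 -0.0004 -1.    ]
u 0.031326486227243114 lat(+x side) -2.6247824048207063e-05 F along/lat -0.38980449114647775 2.767862171048238
```

Over the sill. Next I push the bookend gently and watch the force.

```bash
python3 -m creep '[[[0.003,0.001,0],0,40],[[0.003,0,0],0,40],[[0.003,0,0],0,40],[[0.003,0,0],0,40],[[0.003,0,0],0,40],[[0.002,0,0],0,40],[[0,0,0],0,40]]'; python3 o.py|tail -1
python3 -m creep '[[[0.002,0,0],0,40],[[0.002,0,0],0,40],[[0.002,0,0],0,40],[[0,0,0],0,40]]'; python3 o.py|tail -1
```

```text
clock: 26.25
tcp_pos: [0.5463, 0.1737, 0.026]
eef_rot: [0.751, 0.66, -0.001, 0.0]
ft_force: [0.9, -6.5, 1.4]
finger_gap: 0.0409
finger_force: 13.0
u 0.04710356509964546 lat(+x side) 0.00011682951890225319 F along/lat -6.3278055151872605 1.780760638310741
clock: 26.65
tcp_pos: [0.5471, 0.1795, 0.026]
eef_rot: [0.751, 0.66, -0.001, 0.0]
ft_force: [0.3, -5.3, 1.1]
finger_gap: 0.0411
finger_force: 13.0
u 0.05301061693515725 lat(+x side) 6.366601842894215e-05 F along/lat -5.166065330830188 1.0315567234615455
```

```bash
python3 -m creep '[[[0.002,0,0],0,40],[[0.002,0,0],0,40],[[0,0,0],0,40]]'; python3 o.py|tail -1
python3 -m creep '[[[0.0015,0,0],0,40],[[0.0015,0,0],0,40],[[0,0,0],0,40]]'; python3 o.py|tail -1; python3 rim.py|tail -1
```

```text
clock: 26.95
tcp_pos: [0.5476, 0.1834, 0.026]
eef_rot: [0.751, 0.66, -0.001, 0.0]
ft_force: [0.4, -7.6, 1.6]
finger_gap: 0.0409
finger_force: 13.0
u 0.05693910653090555 lat(+x side) 6.497121342149208e-05 F along/lat -7.455373796741119 1.3748109608318482
clock: 27.25
tcp_pos: [0.548, 0.1863, 0.026]
eef_rot: [0.751, 0.66, -0.001, 0.0]
ft_force: [0.1, -6.1, 1.0]
finger_gap: 0.0407
finger_force: 13.0
u 0.059845820657556975 lat(+x side) 5.3729448892126236e-05 F along/lat -6.032639444012876 0.8790624126821187
yaw deg(+ toward +x) -8.7831055366329 tilt 3.357544226647112 du,dl [0.0087 0.0054] 454 rms 0.004026446345642296
```

```bash
cat > bk.py <<'E'
from s import *
d=np.array([.1323,.9912])
for n in("top","scene"):
    c=capture(n);P,rc=near(c,.505,.61,.17,.29,.055,.085);U=(P[:,:2]-[.540,.127])@d
    k=P[:,2]>.066;print(n,len(P),"bookend u top",np.percentile(U[k],[10,50,90]) if k.sum() else 0)
    P,rc=near(c,.505,.61,.17,.29,.006,.022);U=(P[:,:2]-[.540,.127])@d;print("rack end u",np.percentile(U,[90,97,99]))
E
python3 bk.py
python3 -m creep '[[[0.0015,0,0],0,40],[[0.0015,0,0],0,40],[[0,0,0],0,40]]'; python3 o.py|tail -1;python3 bk.py
```

```text
top 6 bookend u top [0.1039 0.1057 0.108 ]
rack end u [0.1251 0.1258 0.126 ]
scene 440 bookend u top [0.0648 0.082  0.1083]
rack end u [0.1299 0.1313 0.1316]
clock: 27.7
tcp_pos: [0.5484, 0.1891, 0.026]
eef_rot: [0.751, 0.66, -0.001, 0.0]
ft_force: [0.7, -6.4, 0.2]
finger_gap: 0.0408
finger_force: 13.0
u 0.0627053684084583 lat(+x side) 5.930277223570654e-05 F along/lat -6.209497008677263 1.5840676668226217
top 5 bookend u top [0.1058 0.1073 0.1092]
rack end u [0.1261 0.1276 0.1279]
scene 449 bookend u top [0.066  0.0853 0.1115]
rack end u [0.13   0.131  0.1322]
```

Bookend is still advancing with the stone. A few more millimetres.

```bash
python3 -m creep '[[[0.0015,0,0],0,40],[[0.0015,0,0],0,40],[[0,0,0],0,40]]'; python3 o.py|tail -1
python3 -m creep '[[[0.001,0,0],0,40],[[0.001,0,0],0,40],[[0,0,0],0,40]]'; python3 o.py|tail -1;python3 bk.py
```

```text
clock: 28.1
tcp_pos: [0.5485, 0.19, 0.0259]
eef_rot: [0.751, 0.66, -0.003, 0.001]
ft_force: [-0.0, -15.7, 2.7]
finger_gap: 0.0409
finger_force: 13.0
u 0.06352311629294567 lat(+x side) 0.00011402066269691427 F along/lat -15.537074660227269 2.05950307600648
clock: 28.4
tcp_pos: [0.5487, 0.191, 0.0258]
eef_rot: [0.751, 0.66, -0.003, 0.002]
ft_force: [0.1, -19.5, 3.9]
finger_gap: 0.0409
finger_force: 13.0
u 0.06454313713870015 lat(+x side) 0.00017929233737489566 F along/lat -19.33873121566047 2.7128595052485913
top 3 bookend u top [0.1085 0.1088 0.1116]
rack end u [0.1296 0.13   0.1301]
scene 443 bookend u top [0.0691 0.0857 0.1108]
rack end u [0.1297 0.1306 0.1313]
```

End stop reached: the force jumped from 6 to 19 N with almost no motion. I relieve the push, then release.

```bash
python3 -m creep '[[[-0.002,0,0],0,40],[[-0.002,0,0],0,40],[[0,0,0],0,40]]'; python3 o.py|tail -1
python3 -m creep '[[[-0.001,0,0],0,40],[[0,0,0],0,40]]'; python3 o.py|tail -1
```

```text
clock: 28.8
tcp_pos: [0.5485, 0.1906, 0.0259]
eef_rot: [0.751, 0.66, -0.001, -0.0]
ft_force: [0.9, -6.1, 0.0]
finger_gap: 0.0407
finger_force: 13.0
u 0.06420243434856039 lat(+x side) 4.392887571296869e-05 F along/lat -5.939742443898862 1.6881965223227142
clock: 29.0
tcp_pos: [0.5485, 0.1906, 0.026]
eef_rot: [0.751, 0.66, -0.0, -0.0]
ft_force: [0.9, -3.7, -2.3]
finger_gap: 0.0413
finger_force: 13.0
u 0.06411926165497302 lat(+x side) 3.7480484126698955e-05 F along/lat -3.5903543795444053 1.3484488077238896
```

```bash
python3 -m creep '[[[-0.0008,0,0],0,46],[[0,0,0],0,47],[[0,0,0],0,50],[[0,0,0],0,60],[[0,0,0],0,75],[[0,0,0],0,80],[[0,0,0],0,80],[[0,0,0],0,80]]'; python3 o.py; python3 bk.py
python3 - <<'E'
from s import *
c=capture("scene");cv2.imwrite("pics/f.png",cv2.resize(c['image'][210:310,270:400],(780,600),interpolation=2))
E
```

```text
clock: 29.8
tcp_pos: [0.5489, 0.1898, 0.0263]
eef_rot: [0.751, 0.66, -0.0, -0.0]
ft_force: [-0.3, -0.4, -0.7]
finger_gap: 0.0742
finger_force: 0.0
t 29.8 tcp [0.5489 0.1898 0.0263] yhead -7.3897813772859555 F [-0.2753 -0.36   -0.6632] gap 0.0742 ff 0.0 z [-0.  0. -1.]
u 0.063398375397612 lat(+x side) 0.00046653635028305433 F along/lat -0.39323535734780096 -0.2252049025374461
top 6 bookend u top [0.106  0.1073 0.1089]
rack end u [0.1285 0.1289 0.1291]
scene 477 bookend u top [0.0579 0.0827 0.1113]
rack end u [0.1296 0.1307 0.1314]
```

View pics/f.png

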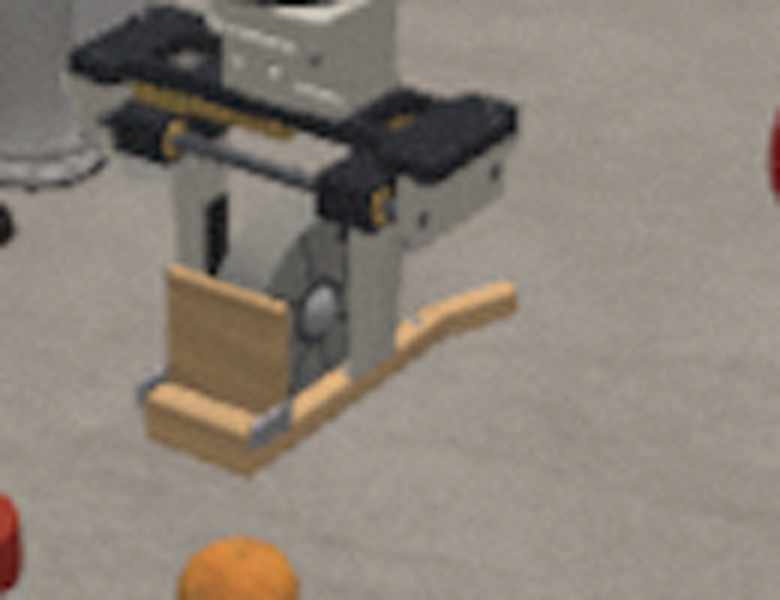

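The stone stands upright in the rack against the bookend, hub at (320,310), with the fingers open and clear. I retreat straight up and check.

```bash
python3 -m creep '[[[0,0,-0.01],0,80],[[0,0,-0.02],0,80],[[0,0,-0.03],0,80],[[0,0,-0.03],0,80],[[0,0,-0.03],0,80],[[0,0,-0.03],0,80],[[0,0,-0.02],0,80],[[-0.02,-0.01,0],0,80],[[-0.04,-0.02,0],0,80],[[-0.04,-0.02,0],0,80],[[-0.04,-0.02,0],0,80],[[-0.04,-0.02,0],0,80],[[0,0,0],0,80],[[0,0,0],0,80]]'; python3 bk.py
python3 - <<'E'
from s import *
c=capture("scene");t=capture("top");o=np.zeros((600,790,3),np.uint8);o[:,:520]=cv2.resize(c['image'][200:320,280:384],(520,600),interpolation=2)
o[:260,520:]=cv2.resize(t['image'][230:282,270:324],(270,260),interpolation=2);cv2.imwrite("pics/z.png",o)
d=np.array([.1323,.9912]);P,_=near(c,.5,.6,.1,.26,.02,.1);U=(P[:,:2]-[.540,.127])@d;k=P[:,2]>.078;print("stone top u",np.percentile(U[k],[5,50,95]),P[k,2].max())
E
```

```text
clock: 31.35
tcp_pos: [0.4366, 0.0221, 0.1974]
eef_rot: [0.752, 0.659, 0.001, 0.001]
ft_force: [-0.6, 0.5, 0.9]
finger_gap: 0.0746
finger_force: 0.0
top 143 bookend u top [0.06   0.0931 0.1095]
rack end u [0.1289 0.1543 0.1633]
scene 362 bookend u top [0.0563 0.0901 0.1115]
rack end u [0.1299 0.131  0.1317]
stone top u [0.0426 0.0706 0.0878] 0.09172753168230063
```

View pics/z.png

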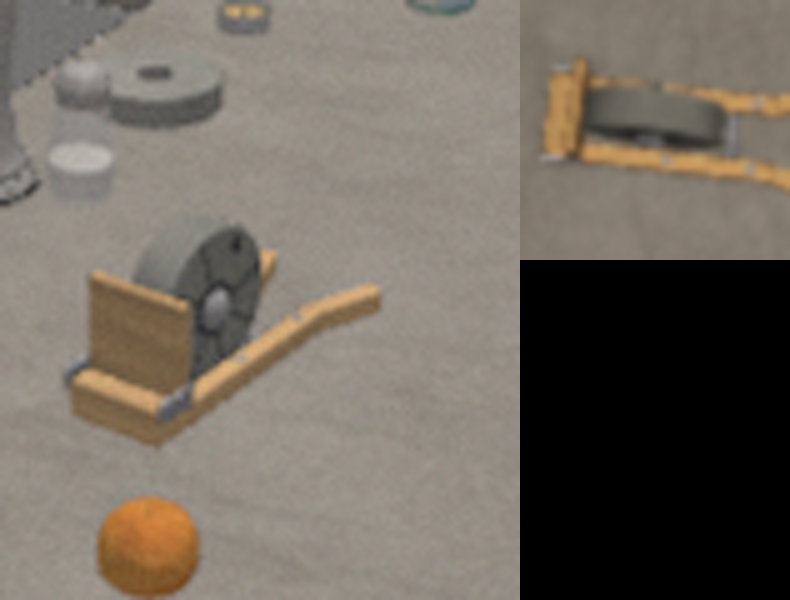

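The stone is upright between the rails, touching the bookend, which is hard against the end block (top inset, (565,115)). The robot is clear, so I hand in.

```bash
python3 -c "
from bench import sign_off
print(sign_off())"
```

```text
the job is handed in; nothing more can be done
None
```

The job is handed in: the stone was rolled over the sill on its rim, pushed the bookend home to its end stop and stands upright against it, though a first, misaligned entry pressed it on a rail with about 6–7 N before I backed out and regripped.

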